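# Pump the clamp, pin the slide, back the clamp off

## Task

On the welding bench, squeeze the pump clamp's trigger as often as it takes for the jaw to push the sprung slide fully home in its fork, and let the clamp hold it there by itself; until the pin is in, move the jaw and slide by the trigger only. Take the loose flag-headed pin out of its holster, regrasp it as you need, and push it from the robot's side through the fork and the slide until its head sits against the fork, then let go. Finally squeeze the release lever against the finger plate and slide the jaw all the way back, so that the pin alone holds the slide; leave the brush and the steel offcuts where they lie.

Things in the scene. Friction and masses are not known exactly. Their poses are not given: they have to be found in the camera images.
- fixture: Pump-clamp fixture fixed on the bench: grey sole 405 x 80 mm carrying in line, along its own x, the trigger, the fixed handle, the jaw, the sprung slide and the fork. Origin on the bench on the centre line. x is the way the jaw advances (roughly world +y), y points roughly to the robot, z up. In this frame (mm): handle x -140 to -126; fork x 95 to 145, top z 88; end block to x 159, top z 82.
- handle_top (a point): Centre of the top of the fixed upright rubber handle, at fixture x -133 mm: 14 thick along fixture x, 46 wide, top 145 above the bench. A push rod (z 35 to 48) runs through its foot.
- trigger_tip (a point): Top end of the trigger (moves with it): an upright plate 11 mm thick along fixture x, 26 wide, top z 145, standing behind (-x of) the handle, centre at fixture x -175 at rest. Handle and trigger measure 54.5 mm over their outer faces at rest, 36.5 mm fully squeezed. Low cheek plates stand beside it up to z 78; grip both above z 85.
- trigger (a joint): Trigger travel towards the handle along fixture +x, m: 0 to 0.002 at rest, 0.018 fully squeezed. A 3 N spring returns it. Each full squeeze drives the jaw one or two rack teeth of 6 mm, mostly 12 mm; let it fully back before the next. Takes 8 to 15 N. Once the slide is home it stalls at 0.005 to 0.012, however hard it is squeezed (25 N is enough).
- jaw (a joint): Travel of the jaw (dark steel block 44 mm wide, top z 74) along fixture x, m: 0 fully back, at most 0.088; starts at 0.025 to 0.050. Its face is at fixture x = -0.025 + this value; it meets the slide at 0.070 + slide travel, so 0.084 with the slide home. A pawl stops it sliding back more than a tooth unless the release lever is squeezed; then about 5 N slide it.
- finger_plate (a point): Centre of the top of the upright finger plate fixed on the jaw carriage, at fixture x = -0.045 + jaw travel: 10 mm thick along fixture x, 30 wide, top z 130. It stands on the +x side of the release lever.
- release_tip (a point): Top end of the release lever on the jaw carriage: upright bar 9 mm thick, 24 wide, top z 123, pivot 70 mm below it and 30 mm behind (-x of) the finger plate; at rest it leans back a little. Lever and plate measure 42 to 56 mm over their outer faces at rest, about 32 mm squeezed; 2 to 8 N squeeze it. Grip both above z 85.
- release (a joint): Release lever angle, rad: -0.23 to -0.03 at rest (pawl in the teeth), 0.14 fully squeezed towards the finger plate (fixture +x); the pawl is out of the teeth above about 0. It springs back when let go.
- slide (a joint): Travel of the aluminium slide into the fork along fixture x, m: 0 out, 0.0145 fully home at its stop. Its face is at fixture x = 0.045 + this value, its top at z 78. The cross hole (16 mm) in its 24 mm thick tongue is in line with the fork's holes at 0.014. A spring of 2 to 4 N pushes it out.
- fork_hole (a point): Centre of the fork, at fixture x 120 mm, on the axis of its cross holes: 15.5 mm in diameter with 2 mm chamfers, the axis level along fixture y, 58 mm above the bench. The two upright steel cheeks are 10 mm thick, outer faces at y +24 and -24 mm from here. Axes as the fixture's; the robot's side is +y.
- pin: Loose steel pin: round shank 12 mm in diameter, 62 long, its last 12 mm tapered to 5 mm, and a flat head 40 long (along the pin), 34 wide, 12 thick. Origin on the axis at the shoulder; x runs along the shank to the tip, the head lies at x -40 to 0 mm, z is square to the flat head. About 0.15 kg; it lies flat on the bench, axis 6 mm up, and does not roll.
- pin_tip (a point): The pin's tip, on its axis, 62 mm from the shoulder.
- holster: Fixed steel pin holster, a roofed pocket 62 x 54 mm, 42 high, open only at its +x end; origin on the bench under its centre, mouth 31 mm ahead along its x (roughly away from the robot). The pin lies in it head first, axis 26 mm above the bench, shoulder 14 mm ahead of the origin: 45 mm of the tip end show. Draw it straight out by the tip, 65 mm or more.
- brush: Wire brush lying on the bench, 190 mm long; to be left alone. Origin under its middle.
- slug: Round steel offcut, 40 mm in diameter, 30 high; to be left alone.
- offcut_flat: Flat steel offcut 130 x 35 x 8 mm; to be left alone.

How it is judged:
By the outcome, as a careful person would: the job done as asked, in the order asked, and still so for the second after the job is handed in, with the robot touching nothing.
It also fails if it takes over 72 s, if anything falls off the work surface, if the arm or the gripper's body presses on something with over 40 N, if the wrist force passes 120 N, or if a joint passes its speed limit or range.

## Robot

A 6-joint arm with a two-finger parallel gripper is mounted at the origin on the work surface. World frame = base frame: x ahead of the robot, y to its left, z up, the work surface at z = 0. Lengths are in mm, angles in degrees, forces in N, time in s.
With the tool pointing down it reaches from about 325 to 775 mm from the base axis. Payload 5.5 kg.
Tool frame: the origin (TCP) lies at the very end of the fingers, on their centre line; the grasp point (between the pads) lies 19 mm behind it; z points along the fingers, y is the line along which they close (so a half turn about z gives the same grasp; the last joint's range is limited). The gripper opens to 85 mm and grips with 20 to 120 N. Pads are 22 mm wide; open, the fingers measure 114 mm over their backs; the gripper's body (76 mm by 85 mm) begins 54 mm behind the grasp point. The pads swing forward as they close: fully open they stand 13 mm farther back than shut.
Start: joints at [-70.285, 5.22, 70.514, -0, 104.267, -3.249], TCP at [234.094, -552.464, 231.275] pointing down, gripper open.
Joint ranges: [-164.24, 164.24], [-49.07, 125.15], [9.68, 141.18], [-86.29, 266.29], [3.28, 154.24], [-151.56, 151.56]. Speed limits (degrees/s): [147.25, 147.25, 172.46, 180, 180, 180].

## Interface

Orientations are given as [roll, pitch, yaw] about the fixed x, y, z axes, in that order (R = Rz(yaw) Ry(pitch) Rx(roll)).
In Python, from plant import bot gives the robot as it stands.
- The arm moves only by the tool step_arm, never from a script. Its argument "moves" is one flat list of numbers, 5 for each row, row after row: the closure, from -1 (fully open) to 1 (shut), so that 0 is half open, then the shift along the world's x, y, z in units of 40 mm (1.0 is 40 mm), then the turn about the world's z in units of 5 degrees (1.0 is 5 degrees). A call has 1 to 20 rows; each row is the pose to reach, as a shift and turn from the pose commanded when the call began; what a row does not reach only later rows make up. A row lasts 1/12 s, in which the tool goes at most 41.7 mm and 7.16 degrees, less where a joint would pass 70% of its speed; a pose out of reach is approached as far as the arm can. A call with a gripper value outside its range is refused whole. The fingers move at their own pace and stop on an object; "grip_force" is the grip in N (left out, the last holds). Time passes only in rows, so rows that repeat a pose let the fingers close. It gives the time, the measured TCP pose, the force, the opening and the grip force at its end, in the units of the state.
- bot.read_state(): the state, without advancing time (a new reading comes with each control period).
- bot.camera(name): name is "side" or "top"; returns the picture (400x640x3 uint8, blue, green, red); there is no depth.
- bot.camera_model(name): a dict with "intrinsics" (3x3 intrinsics, pixels), "pose" (4x4, takes a point from camera to world coordinates). Camera axes: x right, y down, z forward; pixel columns grow to the right and rows downward; lengths in mm; the calibration is good to about 2 mm. A picture is of the moment at which its call begins. camera_model takes no time and is no camera call.
- bot.finish_job(): hands the job in; it is judged then, once.
The state is a dict: "clock": time; "q": joint angles; "dq": joint speeds; "tau": joint torques, N m; "ee_pos": TCP position; "orientation": TCP orientation; "ft_force": force on the tool from outside, world axes, zero at the start; "wrist_torque": the same for the moment, N m; "opening": opening from 0.0 (shut) to 1.0 (fully open); "grasp_force": force on a finger pad.
Only numpy, scipy, OpenCV 4.12 (cv2) and the standard library are available. Lean on these libraries where they do the work, as an engineer would, in place of code of your own. Each camera call takes 0.05 s, during which the arm holds its last target. There are 200 camera calls.

## Working session

There is one attempt and no reset: what is moved stays moved. The work goes in short steps, Python scripts to look and compute and a tool call to move; the robot and the scene stay as the last step left them, time stands still between calls to the robot, and variables do not carry over. Pictures are saved under pics/ and viewed, at most 11 in all, crops included, and the job is handed in when it is done.

Besides the shell and the picture viewer there is one more tool, called after "Emit:" as name(argument=value, ...) on one line, values as JSON. step_arm: Moves the arm, as the interface text tells. Its arguments: {"type":"object","properties":{"moves":{"type":"array","items":{"type":"number"}},"grip_force":{"type":"number"}},"required":["moves"]}

```bash
mkdir -p pics; ls; python3 - <<'E'
from plant import bot
import cv2
for n in("side","top"):
    cv2.imwrite(f"pics/{n}0.png",bot.camera(n)); m=bot.camera_model(n); print(n,m["intrinsics"],m["pose"])
print(bot.read_state())
E
```

```text
pics
side [[408.83945064   0.         315.16219438]
 [  0.         408.83945064 194.53186407]
 [  0.           0.           1.        ]] [[ 9.88624815e-01 -1.17538919e-01  9.38380382e-02  4.37870090e+02]
 [-1.50187093e-01 -7.38101395e-01  6.57761482e-01 -6.60899213e+02]
 [-8.05058656e-03 -6.64372586e-01 -7.47358184e-01  9.04015566e+02]
 [ 0.00000000e+00  0.00000000e+00  0.00000000e+00  1.00000000e+00]]
top [[382.97423177   0.         328.19159504]
 [  0.         382.97423177 192.15232434]
 [  0.           0.           1.        ]] [[ 3.91980356e-04 -9.86274828e-01  1.65111509e-01  3.76756369e+02]
 [-9.99369033e-01  5.47773422e-03  3.50931588e-02 -2.70142846e+00]
 [-3.55159361e-02 -1.65021085e-01 -9.85650374e-01  1.03409591e+03]
 [ 0.00000000e+00  0.00000000e+00  0.00000000e+00  1.00000000e+00]]
{'clock': 0.1, 'q': array([-7.02851685e+01,  5.26044465e+00,  7.05749523e+01,  9.24573030e-04,
        1.04266872e+02, -3.24864472e+00]), 'dq': array([ 0.01256819, -0.06488107, -0.19429362, -0.03604886, -0.1027089 ,
       -0.05759056]), 'tau': array([ 3.90876390e-03, -4.60216928e+01, -4.19219005e+01,  4.21103289e-05,
        1.06144964e-02, -1.95299145e-05]), 'ee_pos': array([ 234.00556199, -552.2148748 ,  230.24696944]), 'orientation': array([-1.79897946e+02, -6.69050426e-03,  2.29636973e+01]), 'ft_force': array([-0.14094976,  0.0298931 , -0.53514668]), 'wrist_torque': array([-0.02600911, -0.00427802, -0.00547416]), 'grasp_force': 0.0, 'opening': 1.002339005038794}
```

View pics/side0.png

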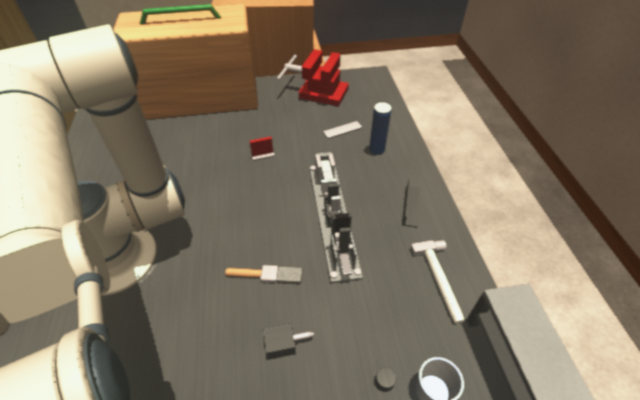

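View pics/top0.png

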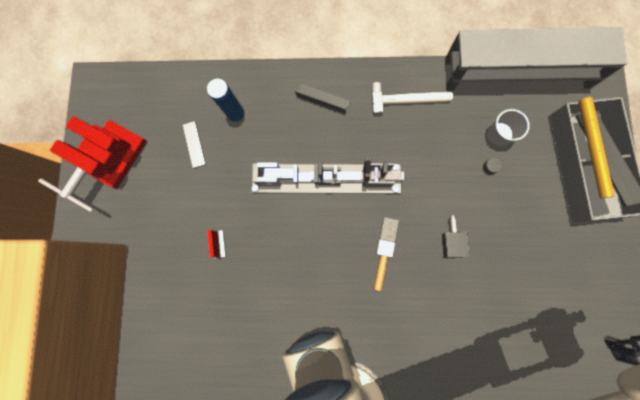

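Side view: fixture runs from the fork (325,158) to the trigger (343,255); holster at (280,342) with pin tip (312,336). Top view: fork (265,172), trigger (390,170), holster (456,243), tip (453,217). I'll zoom for exact pixels.

```bash
python3 - <<'E'
import cv2,numpy as np
t=cv2.imread("pics/top0.png"); s=cv2.imread("pics/side0.png")
a=cv2.resize(t[150:202,245:409],None,fx=4.8,fy=4.8,interpolation=cv2.INTER_CUBIC) # 787x250
b=cv2.resize(t[205:265,430:490],(340,340),interpolation=cv2.INTER_CUBIC)
c=cv2.resize(s[145:290,300:370],(164,340),interpolation=cv2.INTER_CUBIC)
d=cv2.resize(s[315:365,255:325],(280,200),interpolation=cv2.INTER_CUBIC)
o=np.zeros((600,790,3),np.uint8); o[:a.shape[0],:a.shape[1]]=a; o[255:595,:340]=b; o[255:595,345:509]=c;o[255:455,510:790]=d
cv2.imwrite("pics/z0.png",o)
E
```

```text
(no output)
```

View pics/z0.png

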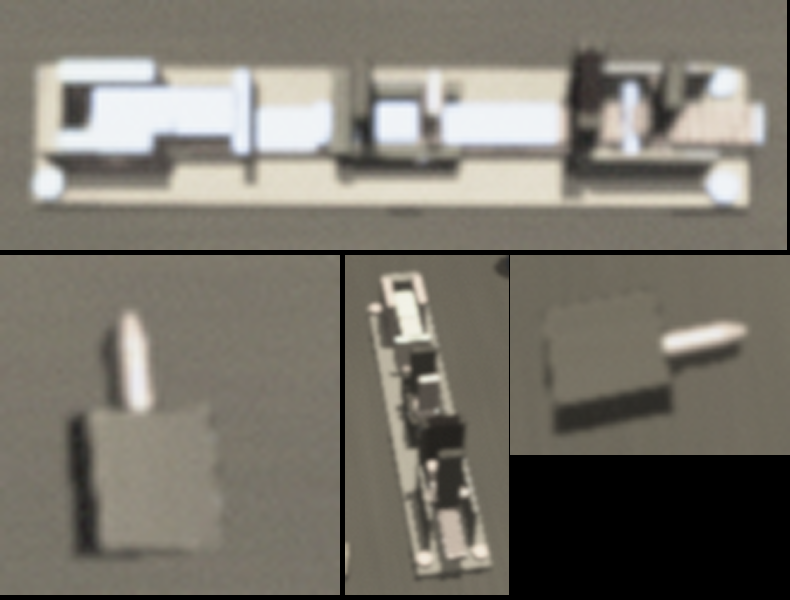

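Crops show sole corners, fork cheek ends (58 and 155, row ~70), handle (588,80), trigger (670,90), plate (350,110), holster roof corners and pin tip. Computing positions.

```bash
cat > h.py <<'E'
import numpy as np
from plant import bot
def ray(n,uv):
    m=bot.camera_model(n);K=m["intrinsics"];P=m["pose"]
    d=P[:3,:3]@np.linalg.solve(K,[uv[0],uv[1],1]); return P[:3,3],d
def onz(n,uv,z):
    o,d=ray(n,uv); return o+d*(z-o[2])/d[2]
def tri(a,b):
    (o1,d1),(o2,d2)=ray("top",a),ray("side",b); d1/=np.linalg.norm(d1); d2/=np.linalg.norm(d2)
    s=np.linalg.lstsq(np.c_[d1,-d2],o2-o1,rcond=None)[0]; p,q=o1+s[0]*d1,o2+s[1]*d2
    return (p+q)/2,np.linalg.norm(p-q)
def proj(n,p):
    m=bot.camera_model(n);c=m["pose"][:3,:3].T@(np.array(p)-m["pose"][:3,3]); c=m["intrinsics"]@c; return c[:2]/c[2]
E
python3 - <<'E'
from h import *
np.set_printoptions(precision=1,suppress=True)
A=lambda x,y:(245+x/4.8-.4,150+y/4.8-.4)
for p in [(33,205),(748,208),(748,68),(36,64)]: print("sole",onz("top",A(*p),10))
S=lambda x,y:(300+(x-345)*70/164,145+(y-255)*145/340)
for p in [(418,577),(491,568),(371,309)]: print("sole side",onz("side",S(*p),10))
print("fork far",onz("top",A(58,60),88),onz("top",A(155,60),88))
print("fork side farcorners",onz("side",S(384,275),88),onz("side",S(420,272),88))
print("handle",onz("top",A(588,50),145),"trig",onz("top",A(672,60),145))
print("handle c",onz("top",A(588,80),145),"trig c",onz("top",A(672,85),145))
print("plate",onz("top",A(352,100),130), "rel",onz("top",A(432,95),123))
B=lambda x,y:(430+x/5.667-.4,205+(y-255)/5.667-.4)
for p in [(92,412),(215,405),(222,548),(97,552)]: print("hol",onz("top",B(*p),42))
print("tip",onz("top",B(128,312),26),"mouth",onz("top",B(138,410),30))
D=lambda x,y:(255+(x-510)/4-.4,315+(y-255)/4-.4)
print("tip tri",tri(B(128,312),D(746,328)), "tip side",onz("side",D(746,328),26),onz("side",D(664,344),28))
E
```

```text
sole [549.  243.5  10. ]
sole [ 545.1 -161.    10. ]
sole [ 625.7 -163.4   10. ]
sole [631.5 244.6  10. ]
sole side [ 545.6 -165.5   10. ]
sole side [ 623.5 -166.9   10. ]
sole side [554.2 236.8  10. ]
fork far [614.2 214.   88. ] [613.7 162.   88. ]
fork side farcorners [568.8 215.6  88. ] [614.2 213.9  88. ]
handle [602.7 -63.7 145. ] trig [ 597.3 -105.   145. ]
handle c [587.5 -63.4 145. ] trig c [ 584.6 -104.7  145. ]
plate [581.6  54.4 130. ] rel [585.5  14.1 123. ]
hol [ 437.3 -268.2   42. ]
hol [ 440.3 -323.2   42. ]
hol [ 376.8 -322.5   42. ]
hol [ 375.  -267.3   42. ]
tip [ 484.2 -291.2   26. ] mouth [ 438.9 -292.2   30. ]
tip tri (array([ 483.8, -291.5,   25.2]), np.float64(0.9128730699316532)) tip side [ 483.3 -291.8   26. ] [ 437.5 -294.7   28. ]
```

Fixture is consistent: fork hole ≈ (590,188,58), handle ≈ (587,−65), fixture x axis ≈ 89.4°, jaw ≈ 31 mm. The holster pin tip is at ≈ (484,−291.5,26), yaw ≈ 2°. Going above the trigger, centred on fixture x −144 (y ≈ −75.5).

Emit:
step_arm(moves=[-1,8.82,11.92,0,-4.72,-1,8.82,11.92,0,-4.72,-1,8.82,11.92,0,-4.72,-1,8.82,11.92,0,-4.72,-1,8.82,11.92,0,-4.72,-1,8.82,11.92,0,-4.72,-1,8.82,11.92,0,-4.72,-1,8.82,11.92,0,-4.72,-1,8.82,11.92,0,-4.72,-1,8.82,11.92,0,-4.72,-1,8.82,11.92,0,-4.72,-1,8.82,11.92,0,-4.72,-1,8.82,11.92,0,-4.72,-1,8.82,11.92,0,-4.72,-1,8.82,11.92,0,-4.72,-1,8.82,11.92,0,-4.72,-1,8.82,11.92,-1.5,-4.72,-1,8.82,11.92,-1.5,-4.72], grip_force=25)

```text
clock: 1.6
ee_pos: [586.1, -76.2, 168.3]
orientation: [180.0, 0.1, -0.6]
ft_force: [-1.7, 0.0, -1.9]
opening: 1.0
grasp_force: 0.0
```

Emit:
step_arm(moves=[-1,0,0,-0.95,0,-1,0,0,-1.85,0,-1,0,0,-1.85,0,1,0,0,-1.85,0,1,0,0,-1.85,0,1,0,0,-1.85,0,1,0,0,-1.85,0,1,0,0,-1.85,0,1,0,0,-1.85,0,1,0,0,-1.85,0])

```text
clock: 2.43
ee_pos: [588.6, -75.4, 103.0]
orientation: [-180.0, -0.4, -0.6]
ft_force: [-3.8, 2.3, 8.0]
opening: 0.422
grasp_force: 30.1
```

```bash
python3 - <<'E'
from h import *
import cv2
s=bot.read_state(); print(s["ee_pos"],s["ft_force"],s["opening"],s["grasp_force"],s["clock"])
t=bot.camera("top"); S=bot.camera("side")
o=np.zeros((600,800,3),np.uint8)
a=cv2.resize(t[140:210,240:415],(700,280),interpolation=cv2.INTER_CUBIC); b=cv2.resize(S[130:290,280:400],(240,320),interpolation=cv2.INTER_CUBIC)
o[:280,:700]=a;o[280:600,:240]=b; cv2.imwrite("pics/z1.png",o)
E
```

```text
[588.56775348 -75.40649565 103.04482091] [-3.76212835  2.28811943  7.98957318] 0.42158717531805656 30.082432329654694 2.4333
```

View pics/z1.png

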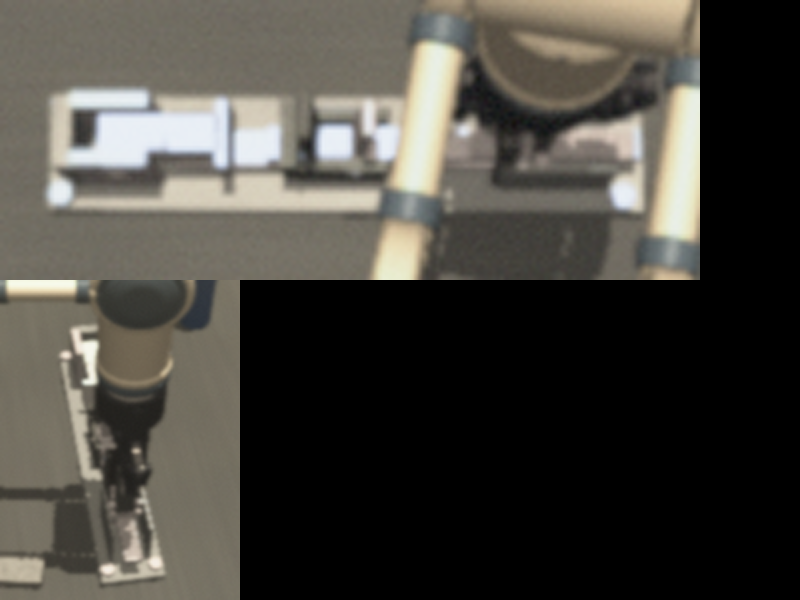

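Opening 0.422 (≈36 mm): a full squeeze, and the plate moved from about 318 to 314 px. Repeat, checking that the trigger comes fully back.

Emit:
step_arm(moves=[-1,0,0,0.1,0,-1,0,0,0.1,0,-1,0,0,0.1,0,-1,0,0,0.1,0,-1,0,0,0.1,0,-1,0,0,0.1,0])

```text
clock: 3.03
ee_pos: [586.9, -75.5, 101.3]
orientation: [-180.0, 0.0, -0.6]
ft_force: [-1.3, 0.4, 1.6]
opening: 0.995
grasp_force: 0.0
```

Emit:
step_arm(moves=[1,0,0,0,0,1,0,0,0,0,1,0,0,0,0,1,0,0,0,0,1,0,0,0,0,1,0,0,0,0,1,0,0,0,0])

```text
clock: 3.62
ee_pos: [587.5, -75.4, 103.7]
orientation: [-180.0, -0.2, -0.6]
ft_force: [-2.2, 1.7, 8.3]
opening: 0.421
grasp_force: 30.5
```

Emit:
step_arm(moves=[-1,0,0,0,0,-1,0,0,0,0,-1,0,0,0,0,-1,0,0,0,0,-1,0,0,0,0,-1,0,0,0,0,1,0,0,0,0,1,0,0,0,0,1,0,0,0,0,1,0,0,0,0,1,0,0,0,0,1,0,0,0,0,1,0,0,0,0])

```text
clock: 4.7
ee_pos: [587.6, -75.4, 103.8]
orientation: [-180.0, -0.2, -0.6]
ft_force: [-2.5, 1.0, 9.0]
opening: 0.424
grasp_force: 30.5
```

Emit:
step_arm(moves=[-1,0,0,0,0,-1,0,0,0,0,-1,0,0,0,0,-1,0,0,0,0,-1,0,0,0,0,-1,0,0,0,0,1,0,0,0,0,1,0,0,0,0,1,0,0,0,0,1,0,0,0,0,1,0,0,0,0,1,0,0,0,0,1,0,0,0,0])

```text
clock: 5.78
ee_pos: [587.6, -75.4, 103.8]
orientation: [-180.0, -0.2, -0.6]
ft_force: [-2.6, 2.2, 8.8]
opening: 0.423
grasp_force: 30.1
```

Emit:
step_arm(moves=[-1,0,0,0,0,-1,0,0,0,0,-1,0,0,0,0,-1,0,0,0,0,-1,0,0,0,0,-1,0,0,0,0,1,0,0,0,0,1,0,0,0,0,1,0,0,0,0,1,0,0,0,0,1,0,0,0,0,1,0,0,0,0,1,0,0,0,0])

```text
clock: 6.87
ee_pos: [587.6, -75.4, 104.4]
orientation: [-180.0, -0.2, -0.6]
ft_force: [-3.8, 1.9, 10.7]
opening: 0.421
grasp_force: 29.1
```

Emit:
step_arm(moves=[-1,0,0,0,0,-1,0,0,0,0,-1,0,0,0,0,-1,0,0,0,0,-1,0,0,0,0,-1,0,0,0,0,1,0,0,0,0,1,0,0,0,0,1,0,0,0,0,1,0,0,0,0,1,0,0,0,0,1,0,0,0,0,1,0,0,0,0])

```text
clock: 7.95
ee_pos: [587.3, -80.3, 103.8]
orientation: [179.6, -0.2, -0.8]
ft_force: [-2.3, -14.5, 7.5]
opening: 0.535
grasp_force: 24.3
```

Emit:
step_arm(moves=[-1,0,0,0,0,-1,0,0,0,0,-1,0,0,0,0,-1,0,0,0,0,-1,0,0,0,0,-1,0,0,0,0,1,0,0,0,0,1,0,0,0,0,1,0,0,0,0,1,0,0,0,0,1,0,0,0,0,1,0,0,0,0,1,0,0,0,0])

```text
clock: 9.03
ee_pos: [587.3, -80.3, 103.6]
orientation: [179.6, -0.2, -0.8]
ft_force: [-1.9, -14.7, 6.5]
opening: 0.536
grasp_force: 24.4
```

Stalled twice at opening 0.535 (trigger ≈ 9 mm): slide home. Release, rise, and go to the pin.

Emit:
step_arm(moves=[-1,0,0,0,0,-1,0,0,0,0,-1,0,0,0,0,-1,0,0,0,0,-1,0,0,0,0,-1,0,0,1,0,-1,0,0,2,0,-1,0,0,2,0,-1,-1,-1.7,2,0.53,-1,-2,-3.4,2,0.53,-1,-3.2,-5.42,2,0.53,-1,-3.2,-5.42,2,0.53,-1,-3.2,-5.42,2,0.53,-1,-3.2,-5.42,0,0.53,-1,-3.2,-5.42,0,0.53], grip_force=50)

```text
clock: 10.28
ee_pos: [461.3, -292.0, 110.5]
orientation: [179.7, -0.4, 1.9]
ft_force: [0.7, 0.3, -0.8]
opening: 0.997
grasp_force: 0.0
```

```bash
python3 - <<'E'
from h import *
import cv2
s=bot.read_state(); print(s["ee_pos"],s["orientation"],s["clock"])
t=bot.camera("top"); S=bot.camera("side")
cv2.imwrite("pics/t2.png",t);cv2.imwrite("pics/s2.png",S)
o=np.zeros((600,800,3),np.uint8)
a=cv2.resize(t[140:210,240:415],(700,280),interpolation=cv2.INTER_CUBIC); b=cv2.resize(S[130:290,280:400],(240,320),interpolation=cv2.INTER_CUBIC)
c=cv2.resize(t[200:280,400:500],(400,320),interpolation=cv2.INTER_CUBIC)
o[:280,:700]=a;o[280:600,:240]=b;o[280:,250:650]=c; cv2.imwrite("pics/z2.png",o)
E
```

```text
[ 461.31628607 -291.97504738  110.54810547] [179.73044722  -0.36010928   1.92864031] 10.2833
```

View pics/z2.png

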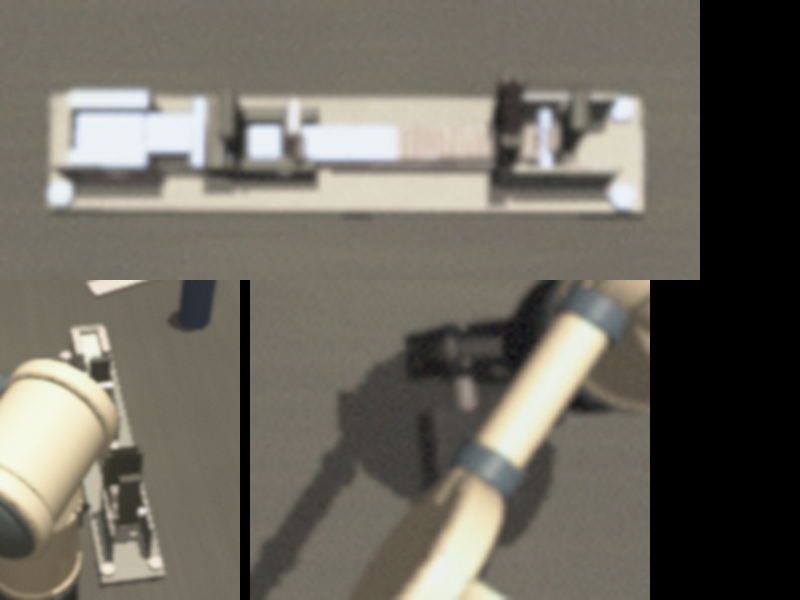

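The jaw now touches the slide, whose tongue has moved to the fork's bottom (crop x 75, was 95). The fingers straddle the pin at crop (465,390). Descend and grip.

Emit:
step_arm(moves=[-1,0,0,-1,0,-1,0,0,-1.7,0,-1,0,0,-2.03,0,-1,0,0,-2.03,0,1,0,0,-2.03,0,1,0,0,-2.03,0,1,0,0,-2.03,0,1,0,0,-2.03,0,1,0,0,-2.03,0,1,0,0,-2.03,0,1,0,0,-2.03,0,1,0,0,-2.03,0,1,0,0,-2.03,0])

```text
clock: 11.47
ee_pos: [461.1, -289.6, 27.5]
orientation: [180.0, -0.1, 2.0]
ft_force: [0.3, -0.2, 3.0]
opening: 0.085
grasp_force: 46.7
```

Opening 0.085 (7 mm) at z 27.5 means the tips hold only a chord above the axis. Reopen and check the free pose.

Emit:
step_arm(moves=[-1,0,0.07,0,0,-1,0,0.07,0,0,-1,0,0.07,0,0,-1,0,0.07,0,0,-1,0,0.07,0,0])

```text
clock: 11.88
ee_pos: [460.6, -286.4, 26.6]
orientation: [-180.0, 0.0, 2.0]
ft_force: [0.6, -0.2, -0.5]
opening: 0.794
grasp_force: 0.0
```

```bash
python3 - <<'E'
from h import *
import cv2
s=bot.read_state(); print(s["ee_pos"],s["orientation"],s["ft_force"],s["clock"],s["opening"])
t=bot.camera("top"); S=bot.camera("side")
o=np.zeros((400,800,3),np.uint8)
o[:,:400]=cv2.resize(S[310:370,250:350],(400,240),interpolation=cv2.INTER_CUBIC) if 0 else cv2.resize(S[290:390,230:330],(400,400),interpolation=cv2.INTER_CUBIC)
o[:,400:]=cv2.resize(t[190:270,410:490],(400,400),interpolation=cv2.INTER_CUBIC)
cv2.imwrite("pics/z3.png",o)
E
```

```text
[ 460.60950235 -286.36387118   26.559768  ] [-1.79980166e+02  2.60943593e-02  2.01708062e+00] [ 0.55561743 -0.16409693 -0.515761  ] 11.8833 0.794439712096027
```

View pics/z3.png

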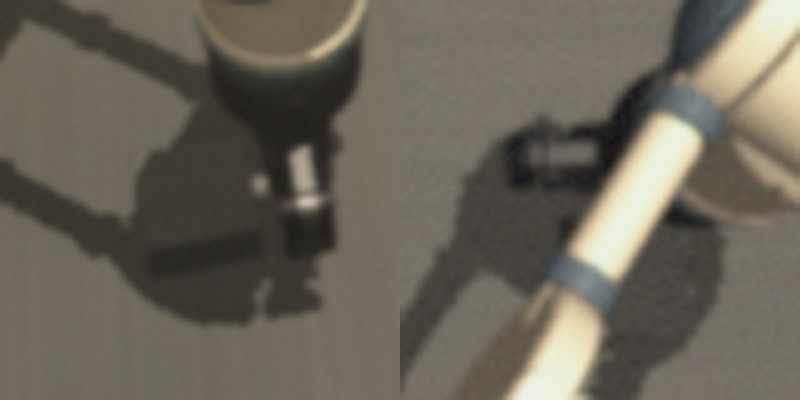

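The commanded pose simply hadn't reached its target (commands resume from where they got to). Lower to z ≈ 19.5 and grip again.

Emit:
step_arm(moves=[-1,0,-0.1,0,0,-1,0,-0.1,-0.18,0,-1,0,-0.1,-0.18,0,1,0,-0.1,-0.18,0,1,0,-0.1,-0.18,0,1,0,-0.1,-0.18,0,1,0,-0.1,-0.18,0,1,0,-0.1,-0.18,0,1,0,-0.1,-0.18,0,1,0,-0.1,-0.18,0,1,0,-0.1,-0.18,0,1,0,-0.1,-0.18,0,1,0,-0.1,-0.18,0])

```text
clock: 13.07
ee_pos: [460.8, -290.6, 19.8]
orientation: [180.0, -0.0, 2.0]
ft_force: [-0.6, 0.3, 1.4]
opening: 0.113
grasp_force: 48.8
```

Emit:
step_arm(moves=[1,0.2,0.01,0,0,1,0.5,0.02,0,0,1,0.8,0.03,0,0,1,1.1,0.04,0,0,1,1.4,0.05,0,0,1,1.7,0.06,0,0,1,2.0,0.07,0,0,1,2.25,0.08,0,0,1,2.25,0.08,0,0])

```text
clock: 13.82
ee_pos: [552.5, -286.6, 18.8]
orientation: [-180.0, -0.0, 2.1]
ft_force: [1.1, 0.1, -0.9]
opening: 0.111
grasp_force: 48.8
```

```bash
python3 - <<'E'
from h import *
import cv2
s=bot.read_state(); print(s["ee_pos"],s["ft_force"],s["clock"],s["opening"])
t=bot.camera("top"); S=bot.camera("side")
o=np.zeros((400,800,3),np.uint8)
o[:,:400]=cv2.resize(S[270:370,250:350],(400,400),interpolation=cv2.INTER_CUBIC)
o[:,400:]=cv2.resize(t[170:270,400:500],(400,400),interpolation=cv2.INTER_CUBIC)
cv2.imwrite("pics/z4.png",o)
E
```

```text
[ 552.45135572 -286.60690471   18.75789693] [ 1.13310678  0.14719066 -0.92993407] 13.8167 0.1111292299651778
```

View pics/z4.png

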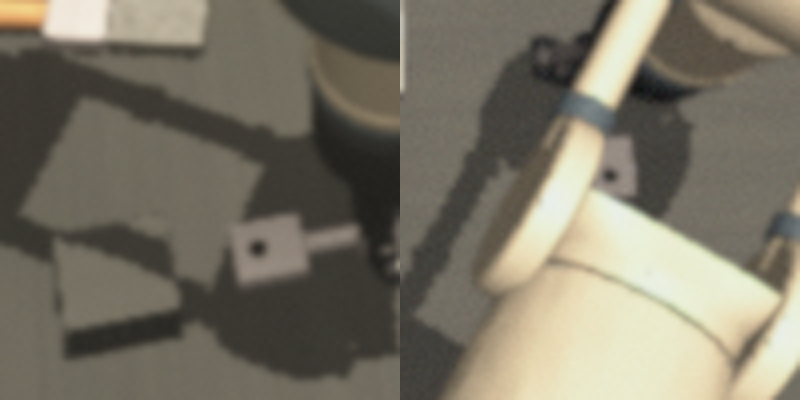

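Pin is out: head centre at side-crop (270,250) → px (317,332), axis roughly along +x. Lower and let it lie.

Emit:
step_arm(moves=[1,0,0,-0.2,0,1,0,0,-0.42,0,1,0,0,-0.42,0,1,0,0,-0.42,0,-1,0,0,-0.42,0,-1,0,0,-0.42,0,-1,0,0,-0.42,0,-1,0,0,-0.42,0,-1,0,0,0.5,0,-1,0,0,1.5,0,-1,0,0,1.5,0])

```text
clock: 14.83
ee_pos: [554.3, -289.3, 89.6]
orientation: [179.6, -0.7, 2.0]
ft_force: [0.8, -0.7, 2.1]
opening: 1.005
grasp_force: 0.0
```

```bash
python3 - <<'E'
from h import *
import cv2
for c in [(232,228),(298,215),(308,272),(240,286),(258,248)]: print(onz("side",(250+c[0]/4-.4,270+c[1]/4-.4),31).round(1))
s=bot.read_state(); print(s["ee_pos"],s["clock"])
S=bot.camera("side"); T=bot.camera("top")
o=np.zeros((400,800,3),np.uint8)
o[:,:400]=cv2.resize(S[270:370,250:350],(400,400),interpolation=cv2.INTER_CUBIC)
o[:,400:]=cv2.resize(T[170:270,400:500],(400,400),interpolation=cv2.INTER_CUBIC)
cv2.imwrite("pics/z5.png",o)
E
```

```text
[ 472.  -277.8   31. ]
[ 509.4 -276.    31. ]
[ 509.5 -308.8   31. ]
[ 471.8 -310.8   31. ]
[ 484.5 -291.3   31. ]
[ 554.25744154 -289.34238973   89.62999765] 14.8333
```

View pics/z5.png

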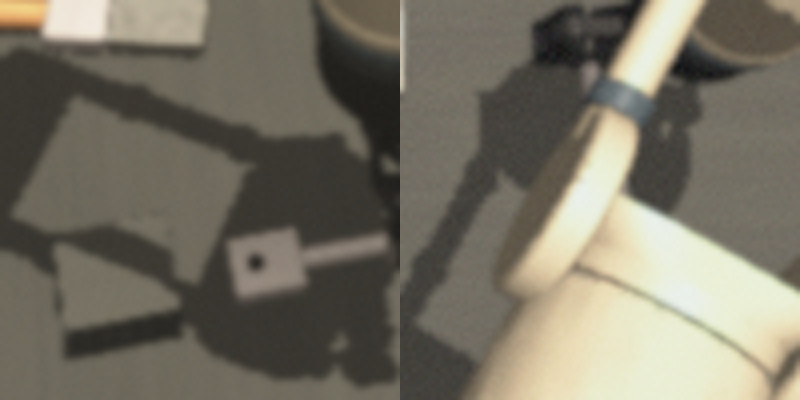

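Emit:
step_arm(moves=[-1,0,0,0,0,-1,0,0,0,0,-1,0,0,0,0])

```text
clock: 15.18
ee_pos: [550.0, -286.8, 77.7]
orientation: [-179.9, 0.1, 2.0]
ft_force: [0.4, 0.4, 0.2]
opening: 0.999
grasp_force: 0.0
```

```bash
python3 - <<'E'
from h import *
c=[onz("side",(250+a/4-.4,270+b/4-.4),12) for a,b in [(230,240),(296,229),(306,285),(238,300)]]
print(np.round(c,1),np.mean(c,0)); t=onz("side",(250+388/4-.4,270+240/4-.4),6); print(t)
d=t-np.mean(c,0); print(np.degrees(np.arctan2(d[1],d[0])), np.hypot(d[0],d[1]))
E
```

```text
[[ 470.6 -276.2   12. ]
 [ 508.5 -275.6   12. ]
 [ 508.7 -308.2   12. ]
 [ 470.3 -310.7   12. ]] [ 489.52781829 -292.68890576   12.        ]
[ 559.49149356 -287.4168399     6.        ]
4.309340837271562 70.16203058385445
```

Emit:
step_arm(moves=[-1,-0.8,-0.05,0,0.1,-1,-1.57,-0.1,0,0.1,-1,-1.57,-0.1,0,0.1,-1,-1.57,-0.1,-0.8,0.1,-1,-1.57,-0.1,-1.5,0.1,-1,-1.57,-0.1,-1.94,0.1,-1,-1.57,-0.1,-1.94,0.1,1,-1.57,-0.1,-1.94,0.1,1,-1.57,-0.1,-1.94,0.1,1,-1.57,-0.1,-1.94,0.1,1,-1.57,-0.1,-1.94,0.1,1,-1.57,-0.1,-1.94,0.1,1,-1.57,-0.1,-1.94,0.1,1,-1.57,-0.1,-1.94,0.1,1,-1.57,-0.1,-1.94,0.1], grip_force=80)

```text
clock: 16.43
ee_pos: [489.1, -292.0, 4.3]
orientation: [179.9, -0.2, 2.5]
ft_force: [-0.9, 0.1, 5.6]
opening: 0.369
grasp_force: 80.1
```

Head gripped (0.369, consistent with 34 mm less pad squash). Lift and carry to in front of the fork.

Emit:
step_arm(moves=[1,0,0,0.5,0,1,-0.4,0,1.3,-0.63,1,-0.93,1,2,-0.63,1,-0.93,2,2,-0.63,1,-0.93,3,2,-0.63,1,-0.93,4,2,-0.63,1,-0.93,5,2,-0.63,1,-0.93,6,2,-0.63,1,-0.93,7,2,-0.63,1,-0.93,8,2,-0.63,1,-0.93,9,2,-0.63,1,-0.93,10,2,-0.63,1,-0.93,11,2,-0.63,1,-0.93,11.97,2,-0.63,1,-0.93,11.97,2,-0.63,1,-0.93,11.97,2,-0.63,1,-0.93,11.97,2,-0.63])

```text
clock: 17.85
ee_pos: [450.5, 187.4, 81.9]
orientation: [180.0, 0.0, -0.6]
ft_force: [0.6, -1.7, -0.9]
opening: 0.363
grasp_force: 80.1
```

```bash
python3 - <<'E'
from h import *
import cv2
np.set_printoptions(precision=1,suppress=True)
s=bot.read_state(); print(s["ee_pos"],s["orientation"],s["ft_force"],s["clock"],s["opening"])
S=bot.camera("side"); T=bot.camera("top")
print(proj("side",(532,188,82)),proj("top",(532,188,82)))
o=np.zeros((400,800,3),np.uint8)
o[:,:400]=cv2.resize(S[110:210,255:355],(400,400),interpolation=cv2.INTER_CUBIC)
o[:,400:]=cv2.resize(T[140:240,220:320],(400,400),interpolation=cv2.INTER_CUBIC)
cv2.imwrite("pics/z6.png",o)
E
```

```text
[450.5 187.4  81.9] [180.    0.   -0.6] [ 0.6 -1.7 -0.9] 17.85 0.36253037131955085
[305.5 162.9] [266.4 194.1]
```

View pics/z6.png

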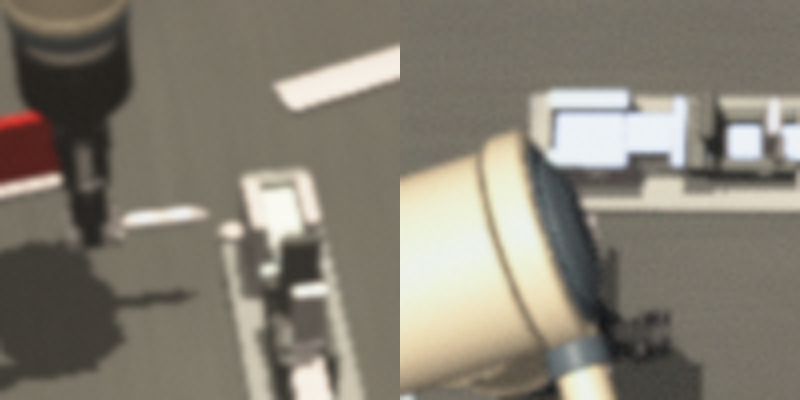

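```bash
python3 - <<'E'
from h import *
np.set_printoptions(precision=1,suppress=True)
a=(220+189/4-.4,140+217/4-.4); b=(255+207/4-.4,110+213/4-.4)
print("tip",tri(a,b)); 
r=(255+122/4-.4,110+220/4-.4); o,d=ray("side",r); p=o+d*(187.8-o[1])/d[1]; print("shank root on y=187.8",p)
p2=onz("side",b,0); o,d=ray("side",b); print("tip on y=187.4",o+d*(187.4-o[1])/d[1])
for c in[(550,92),(630,92)]: print("fork",onz("top",(220+(c[0]-400)/4-.4,140+c[1]/4-.4),88))
for c in[(243,178),(311,170)]: print("forkside",onz("side",(255+c[0]/4-.4,110+c[1]/4-.4),88))
E
```

```text
tip (array([533.4, 186.7,  82.8]), np.float64(1.6056653887255852))
shank root on y=187.8 [472.8 187.8  84.3]
tip on y=187.4 [534.3 187.4  82.3]
fork [612.9 212.9  88. ]
fork [612.4 161.5  88. ]
forkside [564.7 213.8  88. ]
forkside [615.3 214.4  88. ]
```

Tip is at (533.5,187,82.6), within about 1 mm of expectation; fork centre y ≈ 188. Lower 24.6 mm and start insertion.

Emit:
step_arm(moves=[1,0,0.02,-0.3,0,1,0,0.02,-0.62,0,1,0,0.02,-0.62,0,1,0,0.02,-0.62,0,1,0.25,0.02,-0.62,0,1,0.5,0.02,-0.62,0,1,0.75,0.02,-0.62,0,1,1.0,0.02,-0.62,0,1,1.2,0.02,-0.62,0,1,1.2,0.02,-0.62,0,1,1.2,0.02,-0.62,0])

```text
clock: 18.87
ee_pos: [498.8, 188.1, 57.2]
orientation: [180.0, 0.0, -0.7]
ft_force: [-0.4, 0.4, -1.9]
opening: 0.367
grasp_force: 80.1
```

Emit:
step_arm(moves=[1,0.15,0,0,0,1,0.3,0,0,0,1,0.45,0,0,0,1,0.6,0,0,0,1,0.75,0,0,0,1,0.9,0,0,0,1,1.0,0,0,0,1,1.0,0,0,0])

```text
clock: 19.53
ee_pos: [539.5, 188.2, 57.1]
orientation: [180.0, -0.0, -0.7]
ft_force: [-0.5, 0.0, -2.6]
opening: 0.362
grasp_force: 80.1
```

Emit:
step_arm(moves=[1,0.08,0,0,0,1,0.16,0,0,0,1,0.24,0,0,0,1,0.3,0,0,0,1,0.3,0,0,0,1,0.3,0,0,0])

```text
clock: 20.03
ee_pos: [543.8, 188.5, 55.7]
orientation: [179.9, 1.0, -0.6]
ft_force: [-26.3, -0.5, 8.1]
opening: 0.366
grasp_force: 81.1
```

Force rises at x = 543.8, so the shoulder is at ≈565, matching the fork face: seated. Relax, open and rise.

Emit:
step_arm(moves=[1,-0.15,0,0.02,0,1,-0.15,0,0.02,0,-1,-0.15,0,0.02,0,-1,-0.15,0,0.02,0,-1,-0.15,0,0.02,0,-1,-0.15,0,0.02,0,-1,-0.15,0,0.02,0,-1,-0.15,0,0.5,0,-1,-0.15,0,1.5,0,-1,-0.15,0,2.5,0,-1,-0.15,0,3.5,0,-1,-1.1,0,3.5,0,-1,-2.1,0,3.5,0,-1,-2.1,0,3.5,0], grip_force=25)

```text
clock: 21.2
ee_pos: [462.1, 188.3, 197.5]
orientation: [-180.0, 0.1, -0.6]
ft_force: [0.6, -0.6, -1.0]
opening: 0.999
grasp_force: 0.0
```

```bash
python3 - <<'E'
from h import *
import cv2
np.set_printoptions(precision=1,suppress=True)
s=bot.read_state(); print(s["ee_pos"],s["orientation"],s["clock"],s["opening"])
S=bot.camera("side"); T=bot.camera("top")
o=np.zeros((400,800,3),np.uint8)
o[:,:400]=cv2.resize(S[130:230,280:380],(400,400),interpolation=cv2.INTER_CUBIC)
o[:,400:]=cv2.resize(T[130:230,240:340],(400,400),interpolation=cv2.INTER_CUBIC)
cv2.imwrite("pics/z7.png",o)
E
```

```text
[462.1 188.3 197.5] [-180.     0.1   -0.6] 21.2 0.9994885860406537
```

View pics/z7.png

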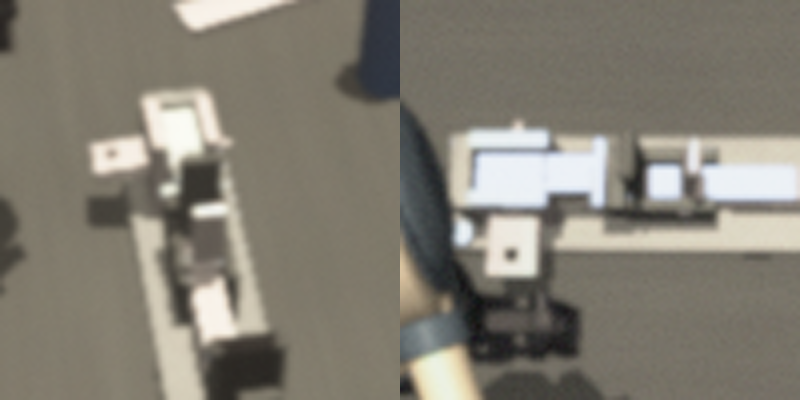

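Pin is through: head against the near cheek (top crop 512,245), tip showing beyond the far cheek (518,125). Next, over the release lever and plate (centre y ≈ 94).

Emit:
step_arm(moves=[-1,0.8,-0.6,0,0,-1,1.6,-1.2,0,0,-1,2.4,-1.8,0,0,-1,3.16,-2.36,0,0,-1,3.16,-2.36,0,0,-1,3.16,-2.36,0,0,-1,3.16,-2.36,-0.9,0,-1,3.16,-2.36,-1.8,0,-1,3.16,-2.36,-2.56,0,-1,3.16,-2.36,-2.56,0,-1,3.16,-2.36,-2.56,0])

```text
clock: 22.22
ee_pos: [591.9, 94.5, 93.5]
orientation: [180.0, 0.2, -0.6]
ft_force: [0.5, -0.2, 0.9]
opening: 0.998
grasp_force: 0.0
```

Emit:
step_arm(moves=[1,0,0,0,0,1,0,0,0,0,1,0,0,0,0,1,0,0,0,0,1,0,0,0,0,1,0,0,0,0,1,0,0,0,0,1,0,0,0,0,1,0,0,0,0], grip_force=30)

```text
clock: 22.97
ee_pos: [594.3, 94.6, 97.6]
orientation: [-179.9, -0.3, -0.6]
ft_force: [-0.6, 1.8, 5.6]
opening: 0.356
grasp_force: 30.0
```

Emit:
step_arm(moves=[1,0,-0.15,0,0,1,0,-0.35,0,0,1,0,-0.6,0,0,1,-0.01,-0.85,0,0,1,-0.01,-1.1,0,0,1,-0.01,-1.35,0,0,1,-0.02,-1.6,0,0,1,-0.02,-1.8,0,0,1,-0.02,-2.0,0,0,1,-0.02,-2.15,0,0,1,-0.02,-2.3,0,0,1,-0.02,-2.3,0,0,1,-0.02,-2.3,0,0])

```text
clock: 24.05
ee_pos: [593.5, 13.1, 97.5]
orientation: [-179.0, -0.2, -0.2]
ft_force: [0.2, 37.7, 6.6]
opening: 0.355
grasp_force: 49.2
```

Hard stop after ≈82–84 mm. Ease off, open and rise.

Emit:
step_arm(moves=[1,0,0.1,0,0,1,0,0.18,0,0,1,0,0.18,0,0,-1,0,0.18,0,0,-1,0,0.18,0,0,-1,0,0.18,0,0,-1,0,0.18,0,0,-1,0,0.18,0,0,-1,0,0.18,0,0,-1,0,0.18,0.8,0,-1,0,0.18,1.8,0,-1,0,0.18,2.8,0,-1,-1,0.18,2.8,0,-1,-2,0.18,2.8,0,-1,-3,0.18,2.8,0,-1,-4,0.18,2.8,0,-1,-4,0.18,2.8,0,-1,-4,0.18,2.8,0])

```text
clock: 25.55
ee_pos: [431.2, 9.0, 207.6]
orientation: [180.0, -0.2, -0.7]
ft_force: [1.1, 0.3, 0.2]
opening: 1.0
grasp_force: 0.0
```

```bash
python3 - <<'E'
from h import *
import cv2
s=bot.read_state(); print(s["ee_pos"],s["clock"],s["opening"])
S=bot.camera("side"); T=bot.camera("top")
o=np.zeros((600,800,3),np.uint8)
o[:300,:]=cv2.resize(T[140:215,240:440],(800,300),interpolation=cv2.INTER_CUBIC)
o[300:,:300]=cv2.resize(S[135:285,270:420],(300,300),interpolation=cv2.INTER_CUBIC)
cv2.imwrite("pics/z8.png",o)
E
```

```text
[431.16727608   9.00491501 207.62908505] 25.55 0.99986158233714
```

View pics/z8.png

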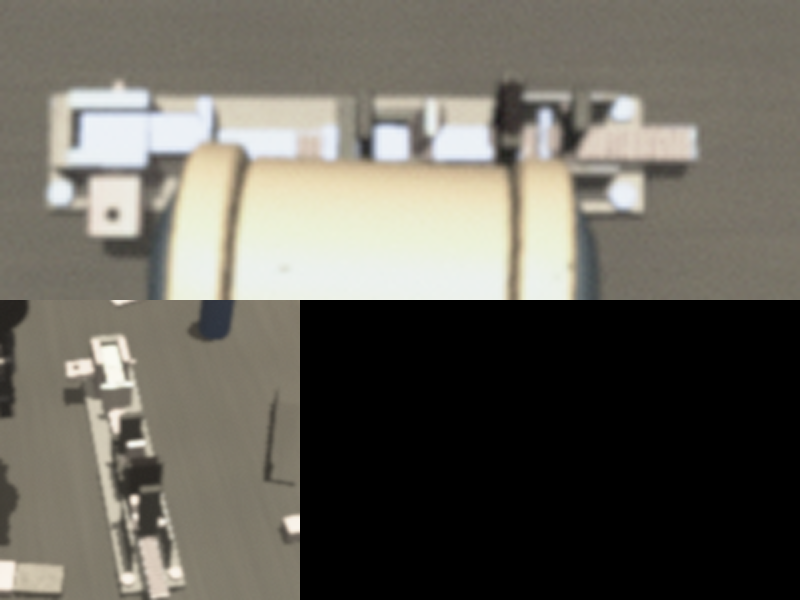

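Jaw back near the handle (plate at crop 362,120), slide still home with a gap to the jaw, pin seated. A quick template match against the first picture gives the exact jaw position.

```bash
python3 - <<'E'
from h import *
import cv2
a=cv2.imread("pics/top0.png"); T=bot.camera("top"); t2=cv2.imread("pics/t2.png")
up=lambda i:cv2.resize(i,None,fx=8,fy=8,interpolation=cv2.INTER_CUBIC)
def m(src,box,dst,xr):
    x0,x1,y0,y1=box; r=cv2.matchTemplate(up(dst[y0-1:y1+1,xr[0]:xr[1]]),up(src[y0:y1,x0:x1]),cv2.TM_CCOEFF_NORMED)
    _,v,_,l=cv2.minMaxLoc(r); return xr[0]+l[0]/8-x0,v
s0=onz("top",(320,172),128)[1]-onz("top",(321,172),128)[1]
print("mm/px",s0)
for box in [(314,324,163,178),(331,338,163,178),(314,338,163,178)]:
    print("plate/lever init->now",m(a,box,T,(305,362)),"init->clamped",m(a,box,t2,(285,330)))
print("fork/pin t2->now",m(t2,(255,280,160,180),T,(245,300)),"end",onz("top",(240+362/4-.4,168),130))
E
```

```text
mm/px 2.4268032600588114
plate/lever init->now (10.5, 0.9275306463241577) init->clamped (-21.75, 0.8670732378959656)
plate/lever init->now (11.375, 0.736304759979248) init->clamped (-21.875, 0.9679250717163086)
plate/lever init->now (10.75, 0.88043612241745) init->clamped (-21.75, 0.9628469347953796)
fork/pin t2->now (0.5, 0.950294554233551) end [587.44788401  24.88963806 130.        ]
```

The pixels suggest jaw ≈ 2–4 mm, so it may not be fully back. There is ample time: squeeze again and push back once more to be sure.

Emit:
step_arm(moves=[-1,1,0.05,0,0,-1,2,0.05,0,0,-1,3,0.05,0,0,-1,3.92,0.05,0,0,-1,3.92,0.05,0,0,-1,3.92,0.05,0,0,-1,3.92,0.05,-0.9,0,-1,3.92,0.05,-1.8,0,-1,3.92,0.05,-2.76,0,-1,3.92,0.05,-2.76,0,-1,3.92,0.05,-2.76,0,1,3.92,0.05,-2.76,0,1,3.92,0.05,-2.76,0,1,3.92,0.05,-2.76,0,1,3.92,0.05,-2.76,0,1,3.92,0.05,-2.76,0,1,3.92,0.05,-2.76,0,1,3.92,0.05,-2.76,0,1,3.92,0.05,-2.76,0], grip_force=45)

```text
clock: 27.28
ee_pos: [590.2, 13.9, 99.4]
orientation: [-179.8, -0.2, -0.5]
ft_force: [-1.4, 9.8, 7.0]
opening: 0.337
grasp_force: 46.2
```

Emit:
step_arm(moves=[1,0,-0.1,0,0,1,0,-0.2,0,0,1,0,-0.25,0,0,1,0,-0.25,0,0,1,0,-0.25,0,0])

```text
clock: 27.7
ee_pos: [590.3, 13.7, 99.3]
orientation: [-178.8, -0.2, -0.1]
ft_force: [0.7, 41.9, 6.8]
opening: 0.339
grasp_force: 63.5
```

Rigid stop: 10 mm more command moved it only 0.2 mm, so the jaw is fully back. Ease off, open, withdraw.

Emit:
step_arm(moves=[1,0,0.15,0,0,1,0,0.25,0,0,1,0,0.25,0,0,-1,0,0.2,0,0,-1,0,0.2,0,0,-1,0,0.2,0,0,-1,0,0.2,0,0,-1,0,0.2,0,0,-1,0,0.2,0,0,-1,0,0.2,0.9,0,-1,0,0.2,1.8,0,-1,0,0.2,2.7,0,-1,-1,0,2.7,0,-1,-2,-1,2.7,0,-1,-3,-2,2.7,0,-1,-4,-3,2.7,0,-1,-4,-3,2.7,0,-1,-4,-3,2.7,0])

```text
clock: 29.2
ee_pos: [425.7, -122.7, 205.0]
orientation: [179.9, 0.0, -0.9]
ft_force: [1.3, -0.3, -0.2]
opening: 0.993
grasp_force: 0.0
```

```bash
python3 - <<'E'
from h import *
import cv2
s=bot.read_state(); print(s["ee_pos"],s["clock"],s["opening"],s["dq"].round(1))
T=bot.camera("top"); S=bot.camera("side")
o=np.zeros((600,800,3),np.uint8)
o[:300,:]=cv2.resize(T[140:215,240:440],(800,300),interpolation=cv2.INTER_CUBIC)
o[300:,:300]=cv2.resize(S[135:285,270:420],(300,300),interpolation=cv2.INTER_CUBIC)
cv2.imwrite("pics/z9.png",o)
t2=cv2.imread("pics/t2.png")
f=lambda i:cv2.cvtColor(i[155:185,250:295],cv2.COLOR_BGR2GRAY)
d=cv2.absdiff(f(t2),f(T)); print(d[:25].mean())
# slide tongue left edge (bright start) in row profile
for i in(cv2.imread("pics/top0.png"),t2,T): print(cv2.cvtColor(i,cv2.COLOR_BGR2GRAY)[172:176,256:270].mean(0).round())
E
```

```text
[ 425.68208661 -122.65091142  204.98026649] 29.2 0.9931548508753578 [-0.2  0.1 -0.2  3.3 -1.7  1.6]
6.126222222222222
[211. 174. 103.  66.  63.  66.  86. 139. 209. 239. 242. 242. 243. 242.]
[204. 176. 169. 219. 237. 240. 240. 240. 240. 240. 240. 240. 240. 240.]
[204. 166. 109. 130. 204. 236. 240. 240. 240. 240. 240. 240. 240. 240.]
```

The slide sits about 2 mm back against the pin, which is the hole clearance, so the pin alone holds it. The arm is clear; handing in.

```bash
python3 -c "
from plant import bot
print(bot.finish_job())"
```

```text
the job is handed in; nothing more can be done
None
```

I handed the job in at about 29 s: the slide was pumped home and held by the clamp, the pin is seated with its head against the fork, and the jaw is released and back against a hard stop, so the pin alone holds the slide. My one concern is that the wrist force briefly read 41.9 N when I pushed the jaw against that stop a second time; I take that as finger contact on the plate rather than the gripper's body (40 N limit), but I could not confirm it.

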